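# Find the unlatched service hatch and push it open

### The arm

A 6-joint arm with a two-finger parallel gripper is mounted at the origin on the work surface. World frame = base frame: x ahead of the robot, y to its left, z up, the work surface at z = 0. Lengths are in m, angles in rad, forces in N, time in s.
With the tool pointing down it reaches from about 0.35 to 0.775 m from the base axis. Payload 7.3 kg.
Tool frame: the origin (TCP) lies where the fingers leave the gripper's body, on its centre line; the fingertips stand 66 mm ahead of it and the grasp point (between the pads) lies 47 mm ahead of it (robot.tips_ahead is the distance from the TCP to the fingertips, in m); z points along the fingers, y is the line along which they close (so a half turn about z gives the same grasp; the last joint's range is limited). The gripper opens to 92 mm and grips with 3 to 60 N. Pads are 19 mm wide; open, the fingers measure 130 mm over their backs; the gripper's body (75 mm by 190 mm) begins 47 mm behind the grasp point.
Start: joints at [1.013, 0.342, 1.524, -0, 1.275, -0.146], TCP at [0.21, 0.481, 0.292] pointing down, gripper open.
Joint ranges: [-2.53, 2.53], [-0.77, 2.02], [0.04, 2.7], [-1, 4.14], [0.28, 2.66], [-3.11, 3.11]. Speed limits (rad/s): [2.57, 2.57, 3.14, 3.14, 3.14, 3.14].

### API

Orientations are given as [roll, pitch, yaw] about the fixed x, y, z axes, in that order (R = Rz(yaw) Ry(pitch) Rx(roll)).
In Python, from cell import robot gives the robot as it stands.
- The arm moves only by the shell command python3 -m inch 'ROWS' [FORCE]. ROWS is a JSON object of lists of equal length, an entry for each row: "travel": the shift along the tool's x, y, z in mm, a list of three; "turn": the turn about the tool's z in units of 5 degrees (1.0 is 5 degrees); "claw": the closure, from -1 (fully open) to 1 (shut). A call has 1 to 12 rows; each row is the pose to reach, as a shift and turn from the pose commanded when the call began, along the tool's axes at that moment; what a row does not reach only later rows make up. A row lasts 1/10 s, in which the tool goes at most 50 mm and 8.59 degrees, less where a joint would pass 70% of its speed; a pose out of reach is approached as far as the arm can. A call with a gripper value outside its range is refused whole. The fingers move at their own pace and stop on an object; FORCE is the grip in N (left out, the last holds). Time passes only in rows, so rows that repeat a pose let the fingers close. It gives the time, the measured TCP pose, the force, the opening and the grip force at its end, in the units of the state.
- robot.observe(): the state, without advancing time (a new reading comes with each control period).
- robot.read_camera(name): name is "side" or "top" or "wrist"; returns a dict with "pixels" (400x640x3 uint8, red, green, blue), "fx", "fy", "cx", "cy" (pixels), "k1" (the pictures are not rectified: a ray, as slopes to the right and down, at radius r is drawn at 1 + k1 r^2 times it, then the intrinsics apply), "cam_to_world" (4x4, takes a point from camera to world coordinates). Camera axes: x right, y down, z forward; pixel columns grow to the right and rows downward; lengths in m; the calibration is good to about 2 mm. A picture is of the moment at which its call begins. There is no depth.
- robot.hand_in(): hands the job in; it is judged then, once.
The state is a dict: "time": time; "qpos": joint angles; "qvel": joint speeds; "joint_efforts": joint torques, N m; "tool_pos": TCP position; "tool_rot": TCP orientation; "contact_force": force on the tool from outside, world axes, zero at the start; "torque": the same for the moment, N m; "opening": finger opening in m; "grip_force": force on a finger pad.
Only numpy, scipy, OpenCV 4.12 (cv2) and the standard library are available. Lean on these libraries where they do the work, as an engineer would, in place of code of your own. Each camera call takes 0.05 s, during which the arm holds its last target. There are 200 camera calls.

### The job

One of the four identical covers on the white service box has been left unlatched: press down on the covers near their rear edge (the ridged side away from the robot) until you find the one that rocks, then push its raised front edge back until that cover stands upright, and leave it so with the other three shut. Use the fingers only to press and push; never pinch a cover between them, and leave the things standing around where they are.

Things in the scene. Friction and masses are not known exactly. Their poses are not given: they have to be found in the camera images.
- box: White service box, 150 (x) by 500 (y) by 64 mm high, fixed on the bench; origin: centre of its underside. y along its length, -x its front (robot's side), z up. Four identical grey covers lie flush in its top at y = -138 (cover 1), -46, 46, 138 mm (cover 4), solid decks at the ends. Under an unlatched cover's rear part the well is free to 45 mm below the top.
- cover_1 (a joint): Cover 1's angle (rad): 0 shut, 1.57 upright, stop at 1.65; grows as its rear edge sinks and front edge rises. The pin lies along the box's y, 6 mm below the top, at box x = +12 mm. Any one of the four covers is unlatched: it tips if pressed on its rear part with 3 to 7 N. The hinge is stiff (0.09 N m): a tipped cover stays so, and its front edge is then pushed to box +x with 1 to 5 N.
- press_1 (a point): Point on the upper face of cover 1, among the fine ridges, 28 mm behind the pin (the rear edge is 20 mm further): press about here. A latched cover gives under 3 mm here; no cover goes down when pressed in front of its pin. It moves with the cover.
- front_1 (a point): Middle of the upper front edge of cover 1, 72 mm in front of the pin, moving with it. The cover is 120 (x) by 84 (y) by 10 mm: a 4 mm grey core (its underside level with the pin), and 4 mm inside its edges a 2 mm facing on top and a 4 mm steel lining below. z out of the upper face.
- cover_2 (a joint): Cover 2's angle (rad): 0 shut, 1.57 upright, stop at 1.65; grows as its rear edge sinks and front edge rises. The pin lies along the box's y, 6 mm below the top, at box x = +12 mm. Any one of the four covers is unlatched: it tips if pressed on its rear part with 3 to 7 N. The hinge is stiff (0.09 N m): a tipped cover stays so, and its front edge is then pushed to box +x with 1 to 5 N.
- press_2 (a point): Point on the upper face of cover 2, among the fine ridges, 28 mm behind the pin (the rear edge is 20 mm further): press about here. A latched cover gives under 3 mm here; no cover goes down when pressed in front of its pin. It moves with the cover.
- front_2 (a point): Middle of the upper front edge of cover 2, 72 mm in front of the pin, moving with it. The cover is 120 (x) by 84 (y) by 10 mm: a 4 mm grey core (its underside level with the pin), and 4 mm inside its edges a 2 mm facing on top and a 4 mm steel lining below. z out of the upper face.
- cover_3 (a joint): Cover 3's angle (rad): 0 shut, 1.57 upright, stop at 1.65; grows as its rear edge sinks and front edge rises. The pin lies along the box's y, 6 mm below the top, at box x = +12 mm. Any one of the four covers is unlatched: it tips if pressed on its rear part with 3 to 7 N. The hinge is stiff (0.09 N m): a tipped cover stays so, and its front edge is then pushed to box +x with 1 to 5 N.
- press_3 (a point): Point on the upper face of cover 3, among the fine ridges, 28 mm behind the pin (the rear edge is 20 mm further): press about here. A latched cover gives under 3 mm here; no cover goes down when pressed in front of its pin. It moves with the cover.
- front_3 (a point): Middle of the upper front edge of cover 3, 72 mm in front of the pin, moving with it. The cover is 120 (x) by 84 (y) by 10 mm: a 4 mm grey core (its underside level with the pin), and 4 mm inside its edges a 2 mm facing on top and a 4 mm steel lining below. z out of the upper face.
- cover_4 (a joint): Cover 4's angle (rad): 0 shut, 1.57 upright, stop at 1.65; grows as its rear edge sinks and front edge rises. The pin lies along the box's y, 6 mm below the top, at box x = +12 mm. Any one of the four covers is unlatched: it tips if pressed on its rear part with 3 to 7 N. The hinge is stiff (0.09 N m): a tipped cover stays so, and its front edge is then pushed to box +x with 1 to 5 N.
- press_4 (a point): Point on the upper face of cover 4, among the fine ridges, 28 mm behind the pin (the rear edge is 20 mm further): press about here. A latched cover gives under 3 mm here; no cover goes down when pressed in front of its pin. It moves with the cover.
- front_4 (a point): Middle of the upper front edge of cover 4, 72 mm in front of the pin, moving with it. The cover is 120 (x) by 84 (y) by 10 mm: a 4 mm grey core (its underside level with the pin), and 4 mm inside its edges a 2 mm facing on top and a 4 mm steel lining below. z out of the upper face.
- dish: Glass dish, 54 mm across, 14 mm high, on the box's left (+y) end deck; origin under its centre. Leave alone.
- eyepiece: Black microscope eyepiece standing on the box's right (-y) end deck, 36 mm across, 34 mm high; origin under its centre. Leave alone.
- slide_box: White slide box, 75 by 90 by 30 mm, on the bench in front of the box; origin under its centre. Leave alone.
- oil_bottle: Small amber bottle, 30 mm across, 65 mm high, on the bench in front of the box; origin under its centre. Leave alone.
- mouse: Grey computer mouse, 58 by 100 by 28 mm, on the bench in front of the box; origin under its centre. Leave alone.
- beaker: Glass beaker, 60 mm across, 75 mm high, on the bench behind the box; origin under its centre. Leave alone.
- tube_rack: White tube rack, 60 by 130 by 74 mm, on the bench behind the box; origin under its centre. Leave alone.

How it is judged:
On the way:
1. the unlatched cover rocks under a fingertip pressing on its top (((value of joint cover_1 between 0.12 and 1.2 rad and (contact force between the fingers and cover_1_c0 above 0.3 N or contact force between the fingers and cover_1_c1 above 0.3 N)) or (value of joint cover_2 between 0.12 and 1.2 rad and (contact force between the fingers and cover_2_c0 above 0.3 N or contact force between the fingers and cover_2_c1 above 0.3 N)) or (value of joint cover_3 between 0.12 and 1.2 rad and (contact force between the fingers and cover_3_c0 above 0.3 N or contact force between the fingers and cover_3_c1 above 0.3 N)) or (value of joint cover_4 between 0.12 and 1.2 rad and (contact force between the fingers and cover_4_c0 above 0.3 N or contact force between the fingers and cover_4_c1 above 0.3 N)))), for 0.04 s.
At the end, for the whole second after the job is handed in: One cover stands open by more than 1.3 rad (75 degrees) and is at rest; the other three are shut (under 0.12 rad) (((value of joint cover_1 above 1.3 rad and velocity of joint cover_1 below 0.05 rad/s and value of joint each of cover_2, cover_3, cover_4 below 0.12 rad) or (value of joint cover_2 above 1.3 rad and velocity of joint cover_2 below 0.05 rad/s and value of joint each of cover_1, cover_3, cover_4 below 0.12 rad) or (value of joint cover_3 above 1.3 rad and velocity of joint cover_3 below 0.05 rad/s and value of joint each of cover_1, cover_2, cover_4 below 0.12 rad) or (value of joint cover_4 above 1.3 rad and velocity of joint cover_4 below 0.05 rad/s and value of joint each of cover_1, cover_2, cover_3 below 0.12 rad))); the robot touches nothing.
It fails at once if a cover is pinched: the fingers press on its upper facing and its lining at once ((contact force between the fingers and cover_1_c1 above 1 N and contact force between the fingers and cover_1_c2 above 1 N) or (contact force between the fingers and cover_2_c1 above 1 N and contact force between the fingers and cover_2_c2 above 1 N) or (contact force between the fingers and cover_3_c1 above 1 N and contact force between the fingers and cover_3_c2 above 1 N) or (contact force between the fingers and cover_4_c1 above 1 N and contact force between the fingers and cover_4_c2 above 1 N)).
It fails at once if a thing standing around is moved by more than 30 mm, lifted or knocked over (distance of any of dish, eyepiece, slide_box, oil_bottle, mouse, beaker, tube_rack from where it was at the start of the episode above 0.03 m or angle between any of dish, eyepiece, slide_box, oil_bottle, mouse, beaker, tube_rack's own z axis and vertical above 0.5 rad).
It also fails if it takes over 51 s, if anything falls off the work surface, if the arm or the gripper's body presses on something with over 40 N, if the wrist force passes 120 N, or if a joint passes its speed limit or range.

## Working session

There is one attempt and no reset: what is moved stays moved. The work goes in short steps, Python scripts to look and compute and a shell command to move; the robot and the scene stay as the last step left them, time stands still between calls to the robot, and variables do not carry over. Pictures are saved under pics/ and viewed, at most 10 in all, crops included, and the job is handed in when it is done.

```bash
mkdir -p pics; ls; cat > h.py <<'E'
import numpy as np, cv2
from cell import robot
def ray(c,u,v):
    d=np.array([(u-c["cx"])/c["fx"],(v-c["cy"])/c["fy"]]); s=d.copy()
    for _ in range(20): s=d/(1+c["k1"]*(s@s))
    M=np.array(c["cam_to_world"]); return M[:3,3],M[:3,:3]@np.array([s[0],s[1],1])
def onz(c,u,v,z):
    o,d=ray(c,u,v); return o+d*(z-o[2])/d[2]
def proj(c,p):
    M=np.array(c["cam_to_world"]); q=M[:3,:3].T@(np.array(p)-M[:3,3]); s=q[:2]/q[2]; s=s*(1+c["k1"]*(s@s))
    return s[0]*c["fx"]+c["cx"],s[1]*c["fy"]+c["cy"]
def cam(n,f=None):
    c=robot.read_camera(n)
    if f: cv2.imwrite(f,cv2.cvtColor(c["pixels"],cv2.COLOR_RGB2BGR))
    return c
E
python3 - <<'E'
from h import *
import pickle
for n in("top","side"):
    c=cam(n,f"pics/{n}0.png"); pickle.dump(c,open(n+"0.pkl","wb")); print(n,np.round(c["cam_to_world"],3).tolist(),c["k1"],c["fx"])
s=robot.observe();print(s)
E
```

```text
pics
top [[0.023, -0.986, 0.162, 0.473], [-1.0, -0.02, 0.019, 0.008], [-0.016, -0.163, -0.987, 0.848], [0.0, 0.0, 0.0, 1.0]] -0.04197972150063975 421.8775990188337
side [[-0.954, -0.14, 0.266, 0.366], [-0.3, 0.462, -0.834, 0.743], [-0.007, -0.876, -0.483, 0.474], [0.0, 0.0, 0.0, 1.0]] -0.011212981730687573 371.58957145390787
{'time': 0.1, 'qpos': array([ 1.01298229e+00,  3.42618312e-01,  1.52495662e+00,  2.81122505e-05,
        1.27535928e+00, -1.46021045e-01]), 'qvel': array([-0.00063169, -0.00339013, -0.00294616,  0.00100275, -0.00127871,
       -0.00106783]), 'joint_efforts': array([ 2.17146473e-03, -4.32002234e+01, -2.44694853e+01,  7.20640831e-02,
        5.25735423e-02, -1.76529170e-06]), 'tool_pos': array([0.20996688, 0.48088018, 0.29162015]), 'tool_rot': array([-3.14026928e+00, -2.21797587e-04,  2.72979131e+00]), 'contact_force': array([ 0.61907434,  0.7226811 , -0.26819957]), 'torque': array([-0.03582159,  0.01235587, -0.03430662]), 'grip_force': 0.0, 'opening': 0.09153830175307398}
```

View pics/top0.png

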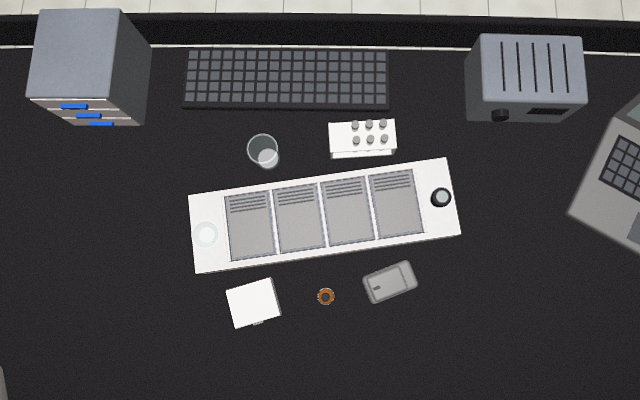

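View pics/side0.png

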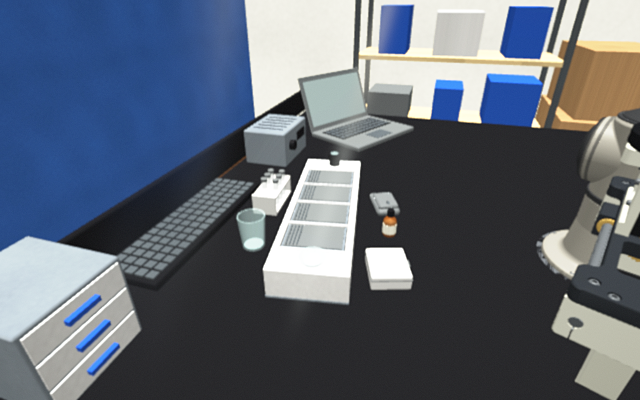

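The top view shows the box tilted about 8°, with four grey covers at pixel columns 248, 298, 347 and 396 (row ~213). The rack and beaker are behind it; the slide box, bottle and mouse are in front. The side view shows the near (+y) end of the box at about (310,270).

```bash
python3 - <<'E'
from h import *
import pickle
t=pickle.load(open("top0.pkl","rb"));s=pickle.load(open("side0.pkl","rb"))
g=cv2.cvtColor(t["pixels"],cv2.COLOR_RGB2GRAY)
# covers: grey regions inside box
roi=np.zeros_like(g);cv2.fillPoly(roi,[np.array([[188,196],[446,158],[461,235],[195,273]])],255)
m=((g>100)&(g<200)&(roi>0)).astype(np.uint8)*255
m=cv2.morphologyEx(m,cv2.MORPH_CLOSE,np.ones((3,3)));m=cv2.morphologyEx(m,cv2.MORPH_OPEN,np.ones((5,5)))
for k in cv2.findContours(m,0,2)[0]:
    if cv2.contourArea(k)>600:
        r=cv2.minAreaRect(k);print(r,onz(t,*r[0],.064).round(4))
w=(g>60).astype(np.uint8)*255
for k in cv2.findContours(w,0,2)[0]:
    if cv2.contourArea(k)>8000:
        a=cv2.approxPolyDP(k,6,True)[:,0];print("box",a.tolist(),[onz(t,*map(float,p),.064).round(3).tolist() for p in a])
g2=cv2.cvtColor(s["pixels"],cv2.COLOR_RGB2GRAY)
cr=cv2.resize(s["pixels"][140:310,220:430],None,fx=3,fy=3,interpolation=2)
cv2.imwrite("pics/crop.png",cr[:,:,::-1])
E
```

```text
((249.60348510742188, 225.09336853027344), (67.24034881591797, 46.229034423828125), 84.05313110351562) [0.5569 0.1693 0.064 ]
((298.0699768066406, 217.99002075195312), (65.90235137939453, 46.81047439575195), 81.8698959350586) [0.5723 0.0787 0.064 ]
((347.024169921875, 210.6630859375), (65.80035400390625, 46.822296142578125), 81.57302856445312) [ 0.588  -0.0127  0.064 ]
((395.4162902832031, 203.51443481445312), (66.46758270263672, 46.04477310180664), 80.21759033203125) [ 0.6035 -0.1034  0.064 ]
box [[446, 157], [188, 195], [195, 273], [458, 235]] [[0.696, -0.201, 0.064], [0.612, 0.291, 0.064], [0.466, 0.266, 0.064], [0.547, -0.22, 0.064]]
box [[0, 0], [0, 15], [38, 15], [33, 45], [0, 45], [33, 48], [25, 96], [74, 125], [143, 124], [152, 47], [469, 50], [466, 118], [492, 121], [492, 109], [507, 108], [503, 121], [558, 122], [587, 103], [584, 53], [639, 55], [584, 51], [579, 36], [481, 33], [472, 48], [148, 44], [122, 13], [639, 21], [639, 0]] [[1.032, 0.743, 0.064], [0.996, 0.736, 0.064], [0.994, 0.649, 0.064], [0.924, 0.649, 0.064], [0.925, 0.723, 0.064], [0.918, 0.648, 0.064], [0.811, 0.648, 0.064], [0.749, 0.534, 0.064], [0.753, 0.393, 0.064], [0.918, 0.391, 0.064], [0.92, -0.253, 0.064], [0.775, -0.242, 0.064], [0.77, -0.293, 0.064], [0.795, -0.294, 0.064], [0.798, -0.323, 0.064], [0.771, -0.314, 0.064], [0.772, -0.423, 0.064], [0.813, -0.484, 0.064], [0.92, -0.488, 0.064], [0.92, -0.603, 0.064], [0.925, -0.488, 0.064], [0.958, -0.481, 0.064], [0.958, -0.279, 0.064], [0.924, -0.26, 0.064], [0.925, 0.4, 0.064], [0.996, 0.464, 0.064], [0.997, -0.613, 0.064], [1.047, -0.619, 0.064]]
```

View pics/crop.png

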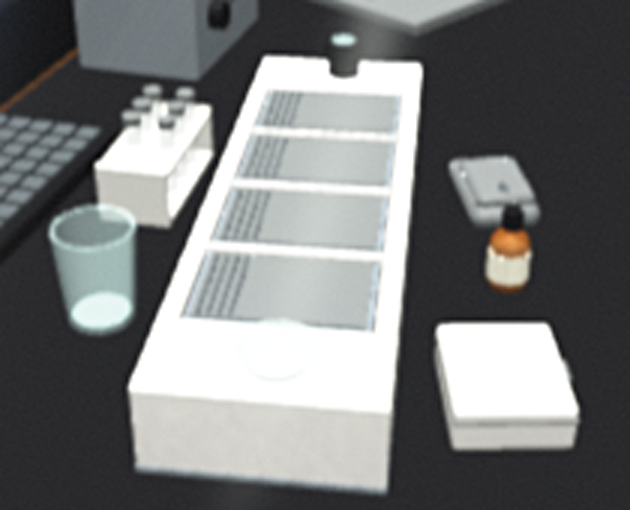

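```bash
cat >> h.py <<'E'
from scipy.spatial.transform import Rotation as Ro
C=np.array([.580,.033]);a=np.arctan2(.1685,.9857);BX=np.array([np.cos(a),np.sin(a)]);BY=np.array([-BX[1],BX[0]])
def go(bx,by,tipz,yaw=None):
    "shift in tool mm, turn in units, to put tips at box x,y (m), height tipz"
    s=robot.observe();R=Ro.from_euler("xyz",s["tool_rot"]).as_matrix()
    p=np.r_[C+bx*BX+by*BY,tipz+robot.tips_ahead]
    print((1000*R.T@(p-s["tool_pos"])).round(1),"world goal",p.round(3),"yaw",np.degrees(s["tool_rot"]).round(2))
    tx=R[:2,0];print("turn units",((np.degrees(np.arctan2(tx[1],tx[0])-a)+180+90)%180-90)/5)
E
python3 - <<'E'
from h import *
import pickle
t=pickle.load(open("top0.pkl","rb"));s=pickle.load(open("side0.pkl","rb"))
for A,B in (((188,195),(264.7,269.3)),((446,157),(308.3,159)),((458,235),(360.3,161.3))):
    o,d=ray(t,*A);q,e=ray(s,*B)
    k=np.linalg.lstsq(np.c_[d,-e],q-o,rcond=None)[0];print((o+d*k[0]).round(3),(q+e*k[1]).round(3))
go(.04,.138,.090)
E
```

```text
[0.612 0.291 0.063] [0.606 0.289 0.061]
[ 0.696 -0.201  0.063] [ 0.692 -0.202  0.062]
[ 0.546 -0.219  0.066] [ 0.543 -0.22   0.065]
[-476.1 -124.8  136.2] world goal [0.596 0.176 0.156] yaw [-1.7992e+02 -1.0000e-02  1.5641e+02]
turn units -6.659022491550081
```

```bash
python3 -m inch '{"travel":[[-40,-10,0],[-80,-21,0],[-120,-31,0],[-160,-42,0],[-200,-52,0],[-240,-63,0],[-280,-73,0],[-320,-84,0],[-360,-94,20],[-400,-105,40],[-440,-115,60],[-476,-125,80]],"turn":[-0.6,-1.2,-1.8,-2.4,-3,-3.6,-4.2,-4.8,-5.4,-6,-6.4,-6.66],"claw":[1,1,1,1,1,1,1,1,1,1,1,1]}' && python3 -m inch '{"travel":[[0,0,0],[0,0,0],[0,0,0]],"turn":[0,0,0],"claw":[1,1,1]}'; python3 - <<'E'
from h import *
go(.04,.138,.066);print(robot.observe()["qpos"])
E
```

```text
time: 1.3
tool_pos: [0.5975, 0.1746, 0.2109]
tool_rot: [3.142, -0.001, -2.971]
contact_force: [0.1, 0.4, 0.7]
opening: 0.0021
grip_force: 0.0
time: 1.6
tool_pos: [0.5958, 0.1768, 0.2127]
tool_rot: [3.141, 0.0, -2.972]
contact_force: [0.1, -0.2, 0.5]
opening: 0.0006
grip_force: 0.0
[-0.2 -1.2 81.2] world goal [0.596 0.176 0.132] yaw [ 1.7997e+02  1.0000e-02 -1.7027e+02]
turn units 0.005860693479678503
[ 1.65129525e-01  5.84137547e-01  1.35438430e+00  4.75526719e-04
  1.20284924e+00 -1.57565728e+00]
```

```bash
python3 -m inch '{"travel":[[0,0,30],[0,0,60],[0,0,74],[0,0,78],[0,0,80],[0,0,82],[0,0,83],[0,0,84],[0,0,85],[0,0,86]],"turn":[0,0,0,0,0,0,0,0,0,0],"claw":[1,1,1,1,1,1,1,1,1,1]}'
```

```text
time: 2.6
tool_pos: [0.5969, 0.1762, 0.1292]
tool_rot: [3.141, 0.003, -2.972]
contact_force: [-6.6, -0.9, 21.4]
opening: 0.0004
grip_force: 10.8
```

Cover 4 holds at 21 N, so it's latched. Next is cover 3.

```bash
python3 -m inch '{"travel":[[0,0,-14],[0,-40,-14],[0,-75,-14],[0,-92,-14],[0,-92,-10],[0,-92,-7],[0,-92,-5],[0,-92,-3],[0,-92,-2],[0,-92,-1],[0,-92,0]],"turn":[0,0,0,0,0,0,0,0,0,0,0],"claw":[1,1,1,1,1,1,1,1,1,1,1]}'
```

```text
time: 3.7
tool_pos: [0.6121, 0.0862, 0.1267]
tool_rot: [3.141, 0.001, -2.972]
contact_force: [-0.1, 3.7, 5.4]
opening: 0.0005
grip_force: 2.5
```

```bash
python3 -m inch '{"travel":[[0,0,1],[0,0,2],[0,0,3],[0,0,4],[0,0,4]],"turn":[0,0,0,0,0],"claw":[1,1,1,1,1]}'
```

```text
time: 4.2
tool_pos: [0.6124, 0.0858, 0.1226]
tool_rot: [3.141, 0.002, -2.972]
contact_force: [0.6, 2.6, 3.0]
opening: 0.0006
grip_force: 2.2
```

Cover 3 yields at about 3–5 N, so it's the unlatched one. I'll tip it further.

```bash
python3 -m inch '{"travel":[[0,0,2],[0,0,4],[0,0,6],[0,0,8],[0,0,10],[0,0,12],[0,0,12],[0,0,12]],"turn":[0,0,0,0,0,0,0,0],"claw":[1,1,1,1,1,1,1,1]}'; python3 - <<'E'
from h import *
cam("side","pics/side1.png")
E
```

```text
time: 5.0
tool_pos: [0.612, 0.0851, 0.1102]
tool_rot: [-3.141, 0.0, -2.972]
contact_force: [1.9, -1.1, 3.1]
opening: 0.0004
grip_force: 1.5
```

View pics/side1.png

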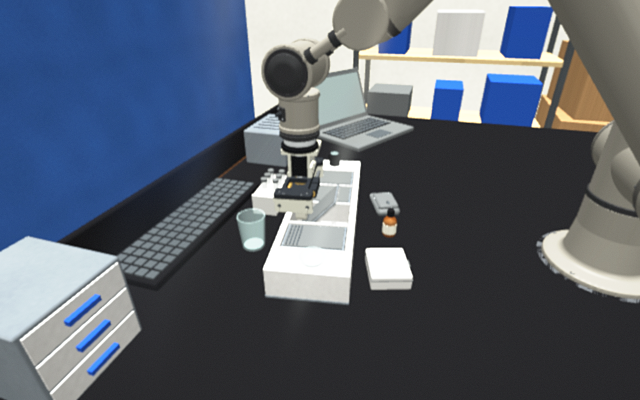

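The side view shows cover 3's front edge raised at about (330,195), with the gripper behind it. I'll go up and over to the front of it.

```bash
python3 -m inch '{"travel":[[0,0,-40],[0,0,-80],[0,0,-120],[45,0,-125],[90,0,-125],[135,0,-120],[135,0,-80],[135,0,-50],[135,0,-36],[135,0,-34],[135,0,-34]],"turn":[0,0,0,0,0,0,0,0,0,0,0],"claw":[1,1,1,1,1,1,1,1,1,1,1]}'; python3 - <<'E'
from h import *
go(-.002,.046,.078)
cam("side","pics/side2.png")
E
```

```text
time: 6.15
tool_pos: [0.4784, 0.0626, 0.1439]
tool_rot: [3.141, -0.002, -2.972]
contact_force: [0.6, 1.0, -1.0]
opening: 0.0002
grip_force: 0.0
[-93.2  -0.3   0.3] world goal [0.57  0.078 0.144] yaw [ 1.7998e+02 -9.0000e-02 -1.7029e+02]
turn units 0.001843611450874505
```

View pics/side2.png

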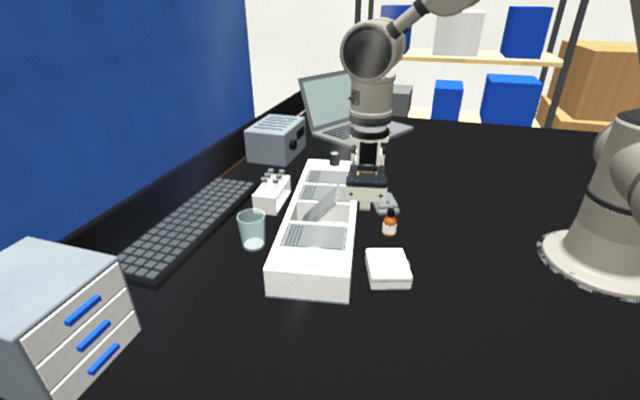

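Cover 3 has stayed tipped, with its front edge near (335,190), and the fingertips are in front of it. Now I push to box +x.

```bash
python3 -m inch '{"travel":[[-12,0,0],[-24,0,0],[-34,0,0],[-43,0,0],[-51,0,0],[-59,0,0],[-66,0,0],[-73,0,0],[-79,0,0],[-84,0,0],[-88,0,0],[-90,0,0]],"turn":[0,0,0,0,0,0,0,0,0,0,0,0],"claw":[1,1,1,1,1,1,1,1,1,1,1,1]}'; python3 - <<'E'
from h import *
go(-.002,.046,.078)
E
```

```text
time: 7.4
tool_pos: [0.5678, 0.0779, 0.1442]
tool_rot: [3.142, 0.0, -2.972]
contact_force: [-2.8, -0.3, 2.3]
opening: 0.0005
grip_force: 1.9
[-2.5 -0.3  0.7] world goal [0.57  0.078 0.144] yaw [ 1.8000e+02  1.0000e-02 -1.7029e+02]
turn units 0.0022701799258697973
```

```bash
python3 -m inch '{"travel":[[-2,0,0],[-3,0,0],[-3,0,0]],"turn":[0,0,0],"claw":[1,1,1]}' && python3 -m inch '{"travel":[[3,0,0],[15,0,0],[50,0,0],[90,0,0],[95,0,-40],[95,0,-80],[95,0,-80],[95,0,-80]],"turn":[0,0,0,0,0,0,0,0],"claw":[1,1,1,1,1,1,1,1]}'; python3 - <<'E'
from h import *
c=cam("side");cv2.imwrite("pics/side3.png",cv2.resize(c["pixels"][120:310,200:430],None,fx=3,fy=3,interpolation=2)[:,:,::-1])
E
```

```text
time: 7.7
tool_pos: [0.5698, 0.0782, 0.1441]
tool_rot: [3.141, -0.002, -2.972]
contact_force: [-4.6, -1.5, 3.7]
opening: 0.0009
grip_force: 2.6
time: 8.5
tool_pos: [0.4774, 0.0623, 0.2251]
tool_rot: [-3.141, 0.004, -2.972]
contact_force: [-1.0, -0.8, 0.3]
opening: 0.0003
grip_force: 0.0
```

View pics/side3.png

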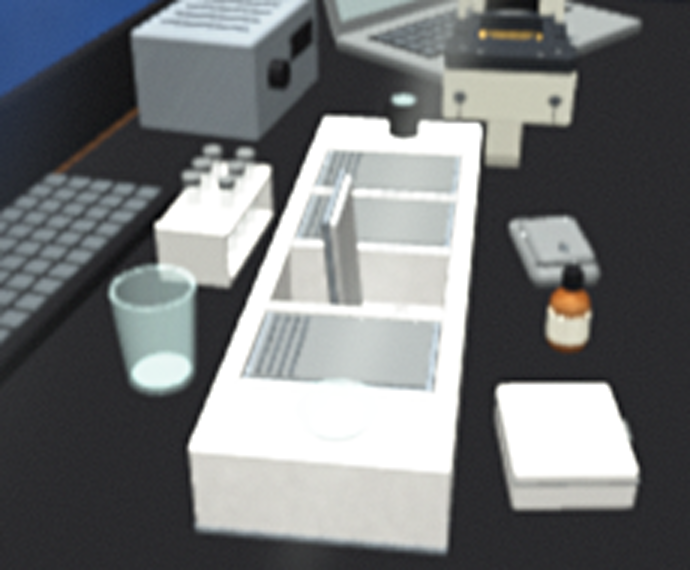

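Cover 3 looks upright (crop around (340,240)), the other three are shut, and nothing else has moved. I'll check the angle by projecting its near top corner.

```bash
python3 - <<'E'
from h import *
import pickle
s=pickle.load(open("side0.pkl","rb"))
for th in (1.2,1.3,1.45,1.57,1.65):
    c,n=np.cos(th),np.sin(th);r=[]
    for h in (0,4,6):
        x=.012-.072*c+h*.001*n;z=.058+.072*n+h*.001*c
        u,v=proj(s,np.r_[C+x*BX+.088*BY,z]);r+=[round(3*(u-200)),round(3*(v-120))]
    print(th,r)
E
```

```text
1.2 [371, 229, 365, 226, 363, 225]
1.3 [361, 225, 355, 223, 352, 222]
1.45 [345, 221, 339, 220, 336, 220]
1.57 [332, 220, 326, 219, 323, 219]
1.65 [324, 220, 318, 220, 315, 220]
```

```bash
python3 - <<'E'
from h import *
c=cam("side");im=cv2.resize(c["pixels"][160:240,280:370],None,fx=7,fy=7,interpolation=2)[:,:,::-1].copy()
for th,col in ((1.3,(0,0,255)),(1.57,(0,200,0))):
    k,n=np.cos(th),np.sin(th);P=[]
    for r,y in ((0,.088),(.072,.088),(.072,.004),(0,.004)):
        u,v=proj(c,np.r_[C+(.012-r*k)*BX+y*BY,.058+r*n]);P.append([7*(u-280),7*(v-160)])
    cv2.polylines(im,[np.int32(P)],True,col,1)
cv2.imwrite("pics/ov.png",im)
E
```

```text
(no output)
```

View pics/ov.png

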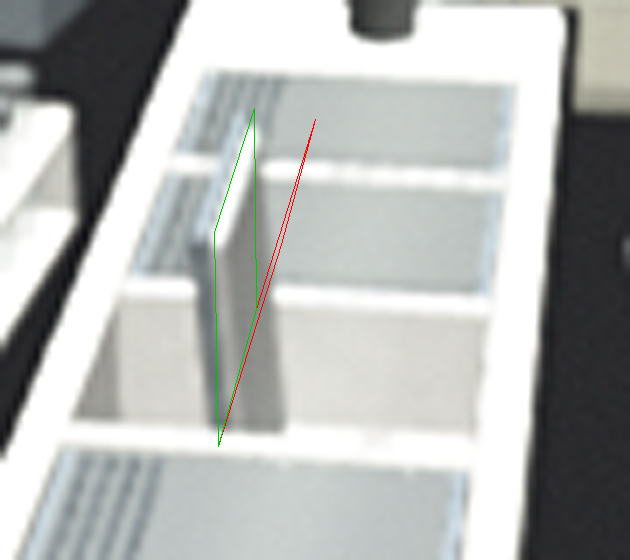

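The overlay's 1.57 rad outline (green) matches the cover, with its top corner near (214,235) in the crop. Cover 3 is upright and the arm is clear, so I'm handing in.

```bash
python3 -c "
from cell import robot
print(robot.hand_in())"
```

```text
the job is handed in; nothing more can be done
None
```

Cover 3 was the unlatched one: it now stands upright at about 1.57 rad, the other three covers are shut, nothing standing around was moved, and the job is handed in (no verdict came back).

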